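# Close the biscuit press

## Robot

A 6-joint arm with a two-finger parallel gripper is mounted at the origin on the work surface. World frame = base frame: x ahead of the robot, y to its left, z up, the work surface at z = 0. Lengths are in m, angles in rad, forces in N, time in s.
With the tool pointing down it reaches from about 0.375 to 0.975 m from the base axis. Payload 3.8 kg.
Tool frame: the origin (TCP) lies at the very end of the fingers, on their centre line; the grasp point (between the pads) lies 19 mm behind it; z points along the fingers, y is the line along which they close (so a half turn about z gives the same grasp; the last joint's range is limited). The gripper opens to 85 mm and grips with 20 to 120 N. Pads are 22 mm wide; open, the fingers measure 114 mm over their backs; the gripper's body (76 mm by 85 mm) begins 54 mm behind the grasp point. The pads swing forward as they close: fully open they stand 13 mm farther back than shut.
Start: joints at [-1.364, 0.264, 1.604, -0, 1.274, -0.037], TCP at [0.163, -0.655, 0.231] pointing down, gripper open.
Joint ranges: [-2.63, 2.63], [-0.94, 2.18], [0.31, 2.57], [-1.31, 4.45], [0, 2.66], [-2.55, 2.55]. Speed limits (rad/s): [2.57, 2.57, 3.14, 3.14, 3.14, 3.14].

## Interface

Orientations are given as a rotation vector (axis times angle).
In Python, from workcell import read_state, read_camera, calibration, finish_job gives the robot as it stands.
- The arm moves only by the tool step_arm, never from a script. Its argument "commands" is a list of rows, each an object of numbers: "fingers": the gripper's target within -1 to 1 (shut at 1, half-way at 0, fully open at -1); "dx", "dy", "dz": the shift along the tool's x, y, z in m; "roll": the turn about the tool's z in degrees. In form: [{"fingers": .., "dx": .., "dy": .., "dz": .., "roll": ..}, ...]. A call has 1 to 8 rows; each row is the pose to reach, as a shift and turn from the pose commanded when the call began, along the tool's axes at that moment; what a row does not reach only later rows make up. A row lasts 1/8 s, in which the tool goes at most 62.5 mm and 10.7 degrees, less where a joint would pass 70% of its speed; a pose out of reach is approached as far as the arm can. A call with a gripper value outside its range is refused whole. The fingers move at their own pace and stop on an object; "squeeze" is the grip in N (left out, the last holds). Time passes only in rows, so rows that repeat a pose let the fingers close. It gives the time, the measured TCP pose, the force, the opening and the grip force at its end, in the units of the state.
- read_state(): the state, without advancing time (a new reading comes with each control period).
- read_camera(name): name is "scene" or "top" or "wrist"; returns (picture, depth): 420x560x3 uint8, blue, green, red; 420x560 float32, m along the optical axis (not along the pixel's ray), 0 where there is no reading.
- calibration(name): a dict with "intrinsics" (3x3 intrinsics, pixels), "world_to_cam" (4x4, takes a point from world to camera coordinates). Camera axes: x right, y up, looking along -z (the intrinsics and any distortion apply to the point x, -y, -z); pixel columns grow to the right and rows downward; lengths in m; the calibration is good to about 2 mm. A picture is of the moment at which its call begins: read the wrist's pose just before it. calibration takes no time and is no camera call; for the wrist camera it gives the pose at the moment of the call.
- finish_job(): hands the job in; it is judged then, once.
The state is a dict: "time": time; "q": joint angles; "joint_vel": joint speeds; "joint_torque": joint torques, N m; "tool_pos": TCP position; "tcp_rot": TCP orientation; "wrist_force": force on the tool from outside, world axes, zero at the start; "torque": the same for the moment, N m; "width": opening from 0.0 (shut) to 1.0 (fully open); "grip_force": force on a finger pad.
Only numpy, scipy, OpenCV 4.12 (cv2) and the standard library are available. Lean on these libraries where they do the work, as an engineer would, in place of code of your own. Each camera call takes 0.05 s, during which the arm holds its last target. There are 200 camera calls.

## Task

Put the biscuit press together for storage: lower the loose drilled platen squarely over the upright guide rod, then with it push the stiff rubber ring gently all the way down the rod, until ring and platen sit fully home, and let go. Do not force or jam it on the rod, and leave the other baking things where they are.

Things in the scene. Friction and masses are not known exactly. Their poses are not given: they have to be found in the camera images.
- stand: Base of the press, fixed: a round marble slab 140 mm across and 18 mm high, on a 148 mm wide, 4 mm high rubber foot; origin at the centre of its underside, z up. It carries an upright steel guide rod on a flange, and the rubber ring on the rod.
- stand_top (a point): Centre of the marble's top, 18 mm above the counter. A steel flange 68 mm wide, 3 mm high lies here, with the upright guide rod: 14 mm in diameter, top 150 mm above the counter, last 8 mm tapering to a 4 mm tip. The flange is an eccentric: the rod (and ring) stands 10 mm off this point, in a direction that differs each time and is not measured: find it by feel or by eye. It does not move.
- ring (a joint): Dark rubber ring round the rod, 60 mm across, 12 mm high. It grips the rod: slides only under about 10 N of push, stays where left. Value = height of its underside above the flange top in m: 0 is fully down (ring top then 33 mm above the counter), 0.08 the most. It starts 40 to 70 mm up.
- platen: Loose part, 0.3 to 0.55 kg, standing on the counter: aluminium disc 100 mm wide, 14 mm thick, with a round wooden grip on its centre, 40 mm wide, 90 mm tall (top 104 mm above the underside). A 17 mm bore runs through both on the axis. Origin: centre of the underside, z to the grip's top. When home its underside is on the ring, 33 mm above the counter; the rod stands 13 mm out of the grip.
- pin: Bystander: wooden rolling pin lying on baking paper (it does not roll by itself), 54 mm in diameter, 420 mm long with handles along its y axis; origin at the middle, on the counter.
- cutter: Bystander: steel ring cutter, 64 mm across, 35 mm high; origin at the centre of its underside.
- jar: Bystander: glass jar, 72 mm across, 110 mm high; origin at the centre of its underside.
- bowl: Bystander: white bowl, 120 mm across, 55 mm high; origin at the centre of its underside.
There are look-alikes about, which are no part of the job. Leave any red look-alike of the platen alone.

How it is judged:
By the outcome, as a careful person would: the job done as asked, in the order asked, and still so for the second after the job is handed in, with the robot touching nothing.
It also fails if it takes over 72 s, if anything falls off the work surface, if the arm or the gripper's body presses on something with over 40 N, if the wrist force passes 120 N, or if a joint passes its speed limit or range.

## Working session

There is one attempt and no reset: what is moved stays moved. The work goes in short steps, Python scripts to look and compute and a tool call to move; the robot and the scene stay as the last step left them, time stands still between calls to the robot, and variables do not carry over. Pictures are saved under pics/ and viewed, at most 10 in all, crops included, and the job is handed in when it is done.

Besides the shell and the picture viewer there is one more tool, called after ">>>" by a JSON object that holds its "fn" and its "kwargs". step_arm: Moves the arm, as the interface text tells. Its arguments: {"type":"object","properties":{"commands":{"type":"array","items":{"type":"object","properties":{"fingers":{"type":"number"},"dx":{"type":"number"},"dy":{"type":"number"},"dz":{"type":"number"},"roll":{"type":"number"}}}},"squeeze":{"type":"number"}},"required":["commands"]}

```bash
mkdir -p pics; ls; cat > h.py <<'E'
import numpy as np,cv2
from workcell import *
def ray(c,u,v):
    K=np.array(c['intrinsics']);T=np.array(c['world_to_cam'])
    d=np.array([(u-K[0,2])/K[0,0],-(v-K[1,2])/K[1,1],-1.0])
    R=T[:3,:3];return -R.T@T[:3,3],R.T@d
def onz(c,u,v,z):
    o,d=ray(c,u,v);return o+d*(z-o[2])/d[2]
def cloud(c,D):
    vv,uu=np.indices(D.shape);K=np.array(c['intrinsics']);T=np.array(c['world_to_cam'])
    P=np.stack([(uu-K[0,2])/K[0,0]*D,-(vv-K[1,2])/K[1,1]*D,-D],-1)
    return (P-T[:3,3])@T[:3,:3]
E
python3 - <<'E'
from h import *
for n in('scene','top'):
    c=calibration(n);p,d=read_camera(n);cv2.imwrite(f'pics/{n}0.png',p);np.savez(f'{n}0.npz',p=p,d=d)
    print(n,[k for k in c],ray(c,280,210),c['intrinsics'], c.get('distortion'))
print(read_state())
E
```

```text
pics
scene ['intrinsics', 'world_to_cam'] (array([1.19227534, 0.84657858, 1.2491555 ]), array([-0.38202004, -0.5330819 , -0.75511757])) [[516.88952095   0.         270.78009004]
 [  0.         516.88952095 209.9688219 ]
 [  0.           0.           1.        ]] None
top ['intrinsics', 'world_to_cam'] (array([ 0.49007745, -0.01861344,  1.12064216]), array([ 0.09293025,  0.0070182 , -0.99575486])) [[422.07801017   0.         275.24881462]
 [  0.         422.07801017 206.07878551]
 [  0.           0.           1.        ]] None
{'time': 0.1, 'q': array([-1.36390543e+00,  2.64698923e-01,  1.60523096e+00, -1.16531517e-06,
        1.27372847e+00, -3.69322714e-02]), 'joint_vel': array([-0.00046936, -0.00299664, -0.0033987 ,  0.00053522,  0.00075572,
        0.00044471]), 'joint_torque': array([-3.57330191e-04, -5.16707146e+01, -3.68590343e+01, -1.01611824e-04,
        6.27511967e-03,  2.43454656e-05]), 'tool_pos': array([ 0.16279458, -0.65438858,  0.23007581]), 'tcp_rot': array([-3.11623274e+00, -3.81798771e-01,  2.76971177e-04]), 'wrist_force': array([ 0.39500689, -0.71704819, -0.12201844]), 'torque': array([-0.01059196,  0.04103807, -0.01716918]), 'grip_force': 0.0, 'width': 0.9983217843394429}
```

View pics/top0.png

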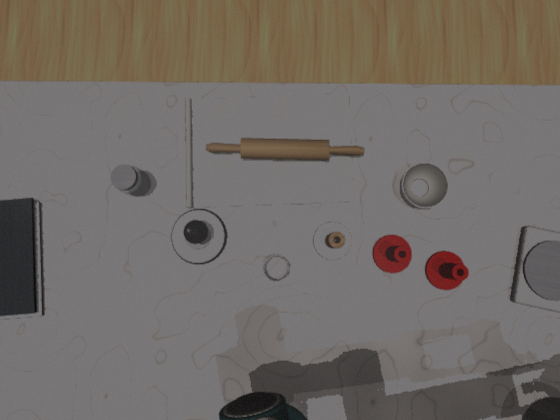

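View pics/scene0.png

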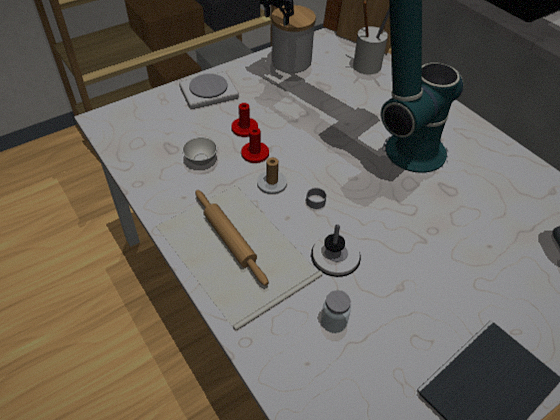

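The top view shows the platen at about (332,240) with its grip top at (337,240). The stand is at (198,236), the cutter at (277,267), and the red look-alikes at (392,254) and (446,270). The scene view agrees: platen (272,180), stand (336,250), rod tip about (338,226).

```bash
python3 - <<'E'
from h import *
c=calibration('top');z=np.load('top0.npz');p,d=z['p'],z['d'];P=cloud(c,d)
hsv=cv2.cvtColor(p,cv2.COLOR_BGR2HSV)
def sub(m,x0,y0,x1,y1):
    r=np.zeros(m.shape,bool);r[y0:y1,x0:x1]=1;return m&r
Z=P[...,2]
for name,box,lo,hi in [('plate disc',(300,210,365,275),.009,.020),('grip top',(315,220,360,260),.09,.115),('marble',(160,200,236,272),.012,.0235),('ring/rod',(160,200,236,272),.05,.16),('jar',(100,155,150,200),.09,.13),('cutter',(255,245,300,290),.02,.05)]:
    m=sub((Z>lo)&(Z<hi),*box);q=P[m]
    if len(q):
        (cx,cy),r=cv2.minEnclosingCircle(q[:,:2].astype(np.float32));print(name,len(q),'circ',cx,cy,r,'mean',q.mean(0),np.median(Z[m]))
print('counter',np.median(Z[270:300,160:230]))
# rim of foot/marble by brightness
for u,v,zz in [(332,240,.014),(337,240,.104),(198,236,.018)]: print(onz(c,u,v,zz))
a=cv2.resize(p[195:285,155:245],None,fx=4,fy=4,interpolation=cv2.INTER_CUBIC)
b=cv2.resize(p[195:285,290:380],None,fx=4,fy=4,interpolation=cv2.INTER_CUBIC)
cv2.imwrite('pics/c1.png',np.clip(np.hstack([a,b])*1.0,0,255).astype(np.uint8))
E
```

```text
plate disc 880 circ 0.5151288509368896 -0.1485474556684494 0.05021132901310921 mean [ 0.5144152  -0.14599739  0.01406561] 0.014018464565327085
grip top 190 circ 0.5151398777961731 -0.1478917896747589 0.01995147578418255 mean [ 0.51496362 -0.1474689   0.10312414] 0.10341216135604472
marble 1766 circ 0.5367566347122192 0.20688408613204956 0.08542543649673462 mean [0.51961639 0.20160923 0.01791825] 0.017866922818140937
ring/rod 456 circ 0.5308783054351807 0.19880558550357819 0.029868483543395996 mean [0.53020462 0.19676861 0.07976947] 0.07335748873845543
jar 559 circ 0.6598150134086609 0.37247318029403687 0.031913917511701584 mean [0.6591219  0.3704049  0.10866266] 0.10944531060774453
cutter 78 circ 0.4414767026901245 -0.0026969246100634336 0.031785719096660614 mean [ 0.43756921 -0.00209024  0.03296782] 0.03440766216203229
counter -0.0001599849991150212
[ 0.51662375 -0.14754803  0.014     ]
[ 0.51464259 -0.14901511  0.104     ]
[0.52175883 0.20264796 0.018     ]
```

View pics/c1.png

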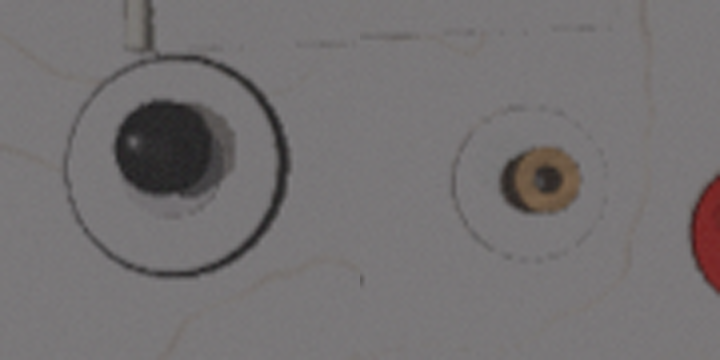

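```bash
cat >> h.py <<'E'
from scipy.spatial.transform import Rotation as Ro
def to(t):
    s=read_state();R=Ro.from_rotvec(s['tcp_rot']).as_matrix()
    return R.T@(np.array(t)-s['tool_pos'])
E
python3 - <<'E'
from h import *
s=read_state();print(Ro.from_rotvec(s['tcp_rot']).as_matrix().round(3))
print(to([.515,-.148,.24]))
c=calibration('top');print('tip',onz(c,188,230.5,.148))
z=np.load('top0.npz');p=z['p'].astype(int)
g=cv2.cvtColor(z['p'],cv2.COLOR_BGR2GRAY)[195:285,155:245]
m=(g<50).astype(np.uint8)
cs,_=cv2.findContours(m,cv2.RETR_LIST,0)
for k in cs:
    if len(k)>15:
        (x,y),(a,b),t=cv2.fitEllipse(k);print(x+155,y+195,a,b,'z0.018',onz(c,x+155,y+195,.018)[:2],'z.004',onz(c,x+155,y+195,.004)[:2])
w=calibration('wrist');T=np.array(w['world_to_cam']);o=-T[:3,:3].T@T[:3,3]
R=Ro.from_rotvec(s['tcp_rot']).as_matrix();print('cam in tool',R.T@(o-s['tool_pos']),(R.T@-T[2,:3]).round(3),w['intrinsics'])
E
```

```text
[[ 0.97   0.241 -0.   ]
 [ 0.241 -0.97   0.002]
 [ 0.    -0.002 -1.   ]]
[ 0.46403831 -0.40640261 -0.00905038]
tip [0.53036407 0.20017845 0.148     ][ WARN:0@0.432] global contours_new.cpp:654 findContours Chain code output is an experimental feature and might change in future!
Traceback (most recent call last):
TypeError: object of type 'NoneType' has no len()
```

>>> {"fn": "step_arm", "kwargs": {"commands": [{"dx": 0.058, "dy": -0.05, "dz": -0.001, "roll": 3, "fingers": -1}, {"dx": 0.116, "dy": -0.1, "dz": -0.002, "roll": 6, "fingers": -1}, {"dx": 0.174, "dy": -0.15, "dz": -0.004, "roll": 9, "fingers": -1}, {"dx": 0.232, "dy": -0.2, "dz": -0.005, "roll": 12, "fingers": -1}, {"dx": 0.29, "dy": -0.25, "dz": -0.006, "roll": 13.9, "fingers": -1}, {"dx": 0.348, "dy": -0.3, "dz": -0.007, "roll": 13.9, "fingers": -1}, {"dx": 0.4, "dy": -0.35, "dz": -0.009, "roll": 13.9, "fingers": -1}, {"dx": 0.44, "dy": -0.385, "dz": -0.009, "roll": 13.9, "fingers": -1}]}}

```text
time: 1.1
tool_pos: [0.45, -0.2434, 0.239]
tcp_rot: [3.142, 0.002, 0.0]
wrist_force: [0.3, -0.8, -0.8]
width: 1.001
grip_force: 0.0
```

>>> {"fn": "step_arm", "kwargs": {"commands": [{"dx": 0.0, "dy": 0.0, "dz": 0.0, "fingers": -1}, {"dx": 0.0, "dy": 0.0, "dz": 0.0, "fingers": -1}]}}

```text
invalid input
```

```bash
python3 - <<'E'
from h import *
s=read_state();R=Ro.from_rotvec(s['tcp_rot']).as_matrix();print(s['tool_pos'],R.round(3),to([.515,-.148,.14]))
w=calibration('wrist');p,d=read_camera('wrist');T=np.array(w['world_to_cam']);o=-T[:3,:3].T@T[:3,3]
print('cam in tool',R.T@(o-s['tool_pos']),(R.T@-T[2,:3]).round(3),w['intrinsics'])
cv2.imwrite('pics/w1.png',p);np.savez('w1.npz',p=p,d=d,T=T)
P=cloud(w,d);Z=P[...,2]
for lo,hi in((.009,.02),(.09,.115)):
    m=(Z>lo)&(Z<hi)&(np.hypot(P[...,0]-.515,P[...,1]+.148)<.07);q=P[m]
    if len(q):print(len(q),cv2.minEnclosingCircle(q[:,:2].astype(np.float32)),np.median(q[:,2]))
E
```

```text
[ 0.44996057 -0.24339227  0.23900528] [[ 1.     0.001  0.   ]
 [ 0.001 -1.    -0.   ]
 [ 0.     0.    -1.   ]] [ 0.06513431 -0.09533027  0.09900262]
cam in tool [ 0.08160628  0.00043579 -0.14364153] [-0.322  0.     0.947] [[368.95061569   0.         278.65867076]
 [  0.         368.95061569 211.79798639]
 [  0.           0.           1.        ]]
5601 ((0.515571653842926, -0.14727947115898132), 0.049938641488552094) 0.014967376084322612
2327 ((0.5154251456260681, -0.14761154353618622), 0.020192794501781464) 0.1047340583501355
```

View pics/w1.png

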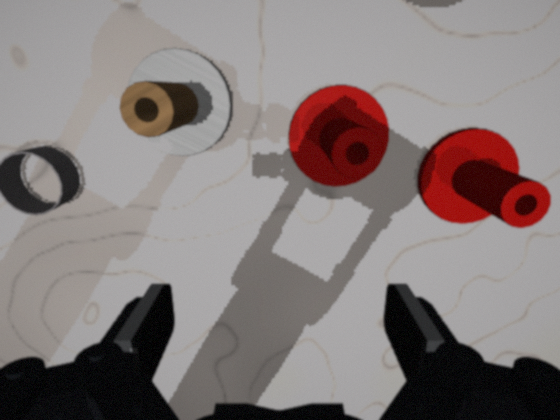

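The wrist view shows the platen's wooden grip top at (146,108), the cutter at (42,178), and the red look-alikes at (355,150) and (525,205). It puts the platen at (0.5155, -0.1475), in agreement with the top view.

>>> {"fn": "step_arm", "kwargs": {"commands": [{"dx": 0.033, "dy": -0.048, "dz": 0.0, "roll": 0, "fingers": -1}, {"dx": 0.0655, "dy": -0.096, "dz": 0.0, "roll": 0, "fingers": -1}, {"dx": 0.0655, "dy": -0.096, "dz": 0.03, "roll": 0, "fingers": -1}, {"dx": 0.0655, "dy": -0.096, "dz": 0.07, "roll": 0, "fingers": -1}, {"dx": 0.0655, "dy": -0.096, "dz": 0.11, "roll": 0, "fingers": -1}, {"dx": 0.0655, "dy": -0.096, "dz": 0.15, "roll": 0, "fingers": -1}, {"dx": 0.0655, "dy": -0.096, "dz": 0.178, "roll": 0, "fingers": -1}, {"dx": 0.0655, "dy": -0.096, "dz": 0.178, "roll": 0, "fingers": -1}]}}

```text
time: 2.15
tool_pos: [0.5117, -0.1484, 0.0582]
tcp_rot: [-3.139, -0.002, 0.01]
wrist_force: [-0.2, -0.1, -0.6]
width: 1.0
grip_force: 0.0
```

>>> {"fn": "step_arm", "kwargs": {"commands": [{"dx": 0.0, "dy": 0.0, "dz": 0.0, "roll": 0, "fingers": -1}, {"dx": 0.0, "dy": 0.0, "dz": 0.0, "roll": 0, "fingers": -1}, {"dx": 0.0, "dy": 0.0, "dz": 0.0, "roll": 0, "fingers": -1}], "squeeze": 50}}

```text
time: 2.52
tool_pos: [0.5158, -0.1496, 0.0627]
tcp_rot: [3.141, 0.002, 0.004]
wrist_force: [0.7, 0.1, 0.6]
width: 1.006
grip_force: 0.0
```

>>> {"fn": "step_arm", "kwargs": {"commands": [{"dx": 0.0, "dy": -0.002, "dz": 0.002, "roll": 0, "fingers": -1}, {"dx": 0.0, "dy": -0.002, "dz": 0.002, "roll": 0, "fingers": -1}, {"dx": 0.0, "dy": -0.002, "dz": 0.002, "roll": 0, "fingers": -1}]}}

```text
time: 2.9
tool_pos: [0.5147, -0.1471, 0.0591]
tcp_rot: [-3.142, -0.002, 0.0]
wrist_force: [0.9, 0.1, 1.0]
width: 1.002
grip_force: 0.0
```

>>> {"fn": "step_arm", "kwargs": {"commands": [{"dx": 0.0005, "fingers": 0.1, "dy": 0, "dz": 0, "roll": 0}, {"dx": 0.0005, "fingers": 0.3, "dy": 0, "dz": 0, "roll": 0}, {"dx": 0.0005, "fingers": 0.6, "dy": 0, "dz": 0, "roll": 0}, {"dx": 0.0005, "fingers": 1, "dy": 0, "dz": 0, "roll": 0}, {"dx": 0.0005, "fingers": 1, "dy": 0, "dz": 0, "roll": 0}, {"dx": 0.0005, "fingers": 1, "dy": 0, "dz": 0, "roll": 0}], "squeeze": 60}}

```text
time: 3.65
tool_pos: [0.5153, -0.1472, 0.0594]
tcp_rot: [-3.142, -0.002, -0.0]
wrist_force: [-1.8, 1.5, 4.0]
width: 0.452
grip_force: 60.5
```

>>> {"fn": "step_arm", "kwargs": {"commands": [{"dx": 0, "dy": 0, "dz": -0.02, "roll": 0, "fingers": 1}, {"dx": 0, "dy": 0, "dz": -0.05, "roll": 0, "fingers": 1}, {"dx": 0, "dy": 0, "dz": -0.1, "roll": 0, "fingers": 1}, {"dx": 0, "dy": 0, "dz": -0.15, "roll": 0, "fingers": 1}, {"dx": 0.003, "dy": -0.03, "dz": -0.18, "roll": 0, "fingers": 1}, {"dx": 0.006, "dy": -0.08, "dz": -0.18, "roll": 0, "fingers": 1}, {"dx": 0.01, "dy": -0.13, "dz": -0.18, "roll": 0, "fingers": 1}, {"dx": 0.015, "dy": -0.18, "dz": -0.18, "roll": 0, "fingers": 1}]}}

```text
time: 4.65
tool_pos: [0.5293, 0.034, 0.2379]
tcp_rot: [3.141, 0.001, -0.002]
wrist_force: [1.1, -0.2, -3.4]
width: 0.455
grip_force: 61.3
```

>>> {"fn": "step_arm", "kwargs": {"commands": [{"dx": 0, "dy": -0.03, "dz": 0, "roll": 0, "fingers": 1}, {"dx": 0, "dy": -0.06, "dz": 0, "roll": 0, "fingers": 1}, {"dx": 0, "dy": -0.06, "dz": 0, "roll": 0, "fingers": 1}, {"dx": 0, "dy": -0.06, "dz": 0, "roll": 0, "fingers": 1}, {"dx": 0, "dy": -0.06, "dz": 0, "roll": 0, "fingers": 1}]}}

```text
time: 5.28
tool_pos: [0.5298, 0.0919, 0.2387]
tcp_rot: [3.141, 0.0, -0.001]
wrist_force: [-0.4, 0.6, -4.1]
width: 0.457
grip_force: 61.6
```

```bash
python3 - <<'E'
from h import *
s=read_state();w=calibration('wrist');p,d=read_camera('wrist');print(s['tool_pos'],s['tcp_rot'],s['width'],s['wrist_force'])
cv2.imwrite('pics/w2.png',p);P=cloud(w,d);Z=P[...,2]
np.savez('w2.npz',p=p,d=d,T=np.array(w['world_to_cam']))
near=np.hypot(P[...,0]-.53,P[...,1]-.199)<.04
for lo,hi in((.095,.14),(.14,.16),(.06,.085)):
    m=near&(Z>lo)&(Z<hi);q=P[m]
    if len(q):
        v,u=np.nonzero(m);print(lo,len(q),q.mean(0),q.min(0),q.max(0),u.mean(),v.mean(),u.min(),u.max(),v.min(),v.max())
m=(Z>.012)&(Z<.023)&(np.hypot(P[...,0]-.522,P[...,1]-.203)<.072);q=P[m]
print(cv2.minEnclosingCircle(q[:,:2].astype(np.float32)))
E
```

```text
[0.52976332 0.09185569 0.23869996] [ 3.14109844e+00  3.29054412e-04 -1.15816776e-03] 0.4565940946562162 [-0.36924556  0.5822113  -4.12209865]
0.095 513 [0.53426059 0.19619936 0.11927002] [0.52527928 0.19283264 0.09510886] [0.53856964 0.20487294 0.13991964] 137.06237816764133 195.92592592592592 117 152 183 214
0.14 350 [0.53256441 0.19847577 0.14602113] [0.52464988 0.1930085  0.14022497] [0.53817614 0.20732678 0.15227672] 119.87142857142857 209.29142857142858 109 131 199 219
0.06 3222 [0.53469792 0.19665387 0.07400477] [0.50199289 0.17064312 0.06330792] [0.56083252 0.22997585 0.0849272 ] 155.81005586592178 180.14835505896957 118 189 149 216
((0.5222238898277283, 0.204759880900383), 0.06997852772474289)
```

View pics/w2.png

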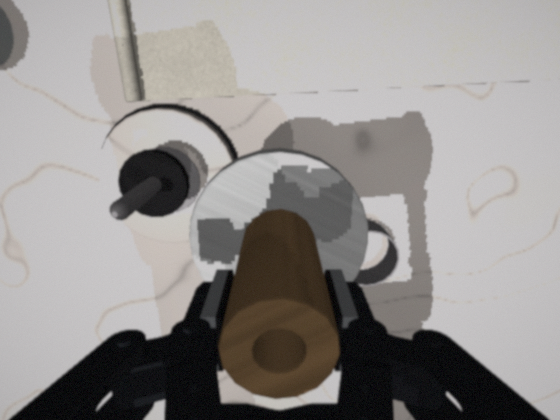

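The held platen's grip top is at (280,350) with its disc at (280,225). The rod tip is at about (115,213) and the ring at (155,182). Next I compare the platen's axis with the rod.

```bash
python3 - <<'E'
from h import *
from scipy.optimize import least_squares as L
w=calibration('wrist');z=np.load('w2.npz');p,d=z['p'],z['d'];w['world_to_cam']=z['T'];P=cloud(w,d);Z=P[...,2]
tx,ty=.5298,.0919
r=np.hypot(P[...,0]-tx,P[...,1]-ty)
m=(Z>.175)&(Z<.215)&(r>.024)&(r<.056);vv,uu=np.nonzero(m);k=(vv<290)&(m[m].astype(bool));q=P[vv[vv<285],uu[vv<285]]
A=np.c_[q[:,:2]-[tx,ty],np.ones(len(q))];co=np.linalg.lstsq(A,q[:,2],rcond=None)[0];res=q[:,2]-A@co;g=abs(res)<.003
co=np.linalg.lstsq(A[g],q[g,2],rcond=None)[0];print('disc plane',co,g.sum(),res.std())
q=q[g]
# rim: max-radius points by angle
a=np.arctan2(q[:,1]-ty,q[:,0]-tx);e=[]
for b in np.arange(-3.1,3.1,.1):
    s=(a>b)&(a<b+.1)
    if s.sum()>3: i=np.argmax(np.hypot(q[s,0]-tx,q[s,1]-ty));e.append(q[s][i])
e=np.array(e);f=L(lambda x:np.hypot(e[:,0]-x[0],e[:,1]-x[1])-.0497,[tx,ty],loss='soft_l1',f_scale=.001);print('disc centre',f.x,len(e),abs(f.fun).mean())
m=(Z>.272)&(Z<.295)&(r<.03);q=P[m];print('grip top',cv2.minEnclosingCircle(q[:,:2].astype(np.float32)),np.median(q[:,2]),len(q))
print('tip',onz(w,115,213,.15))
m=(Z>.125)&(Z<.14)&(np.hypot(P[...,0]-.531,P[...,1]-.2)<.02);q=P[m]
f=L(lambda x:np.hypot(q[:,0]-x[0],q[:,1]-x[1])-.007,[.531,.2],loss='soft_l1',f_scale=.001);print('rod',f.x,abs(f.fun).mean())
m=(Z>.069)&(Z<.08)&(np.hypot(P[...,0]-.531,P[...,1]-.2)<.034);q=P[m];print('ring',cv2.minEnclosingCircle(q[:,:2].astype(np.float32)),np.median(q[:,2]))
E
```

```text
disc plane [-0.00407323  0.00159808  0.19435622] 12990 0.0013375769341114983
disc centre [0.53061867 0.09158076] 44 0.0002481114691018612
grip top ((0.5365427732467651, 0.09197132289409637), 0.029283978044986725) 0.2839663248314004 13634
tip [0.53127803 0.20030003 0.15      ]
rod [0.53098254 0.20060181] 0.00023493846680123983
ring ((0.5313656330108643, 0.20014449954032898), 0.029938532039523125) 0.07422330982467484
```

>>> {"fn": "step_arm", "kwargs": {"commands": [{"dx": 0.0005, "dy": -0.03, "dz": 0, "roll": 0, "fingers": 1}, {"dx": 0.0005, "dy": -0.065, "dz": 0, "roll": 0, "fingers": 1}, {"dx": 0.0005, "dy": -0.095, "dz": 0, "roll": 0, "fingers": 1}, {"dx": 0.0005, "dy": -0.109, "dz": 0, "roll": 0, "fingers": 1}, {"dx": 0.0005, "dy": -0.109, "dz": 0, "roll": 0, "fingers": 1}, {"dx": 0.0005, "dy": -0.109, "dz": 0, "roll": 0, "fingers": 1}, {"dx": 0.0005, "dy": -0.109, "dz": 0, "roll": 0, "fingers": 1}]}}

```text
time: 6.2
tool_pos: [0.5304, 0.2007, 0.2392]
tcp_rot: [3.141, 0.0, -0.0]
wrist_force: [0.3, 0.2, -3.7]
width: 0.453
grip_force: 61.9
```

Position is as planned, so I lower it onto the tip slowly and watch the force.

>>> {"fn": "step_arm", "kwargs": {"commands": [{"dx": 0, "dy": 0, "dz": 0.01, "roll": 0, "fingers": 1}, {"dx": 0, "dy": 0, "dz": 0.02, "roll": 0, "fingers": 1}, {"dx": 0, "dy": 0, "dz": 0.027, "roll": 0, "fingers": 1}, {"dx": 0, "dy": 0, "dz": 0.031, "roll": 0, "fingers": 1}, {"dx": 0, "dy": 0, "dz": 0.034, "roll": 0, "fingers": 1}, {"dx": 0, "dy": 0, "dz": 0.037, "roll": 0, "fingers": 1}, {"dx": 0, "dy": 0, "dz": 0.037, "roll": 0, "fingers": 1}]}}

```text
time: 7.08
tool_pos: [0.5302, 0.2018, 0.2021]
tcp_rot: [3.142, 0.002, -0.0]
wrist_force: [1.1, -0.2, -2.9]
width: 0.454
grip_force: 61.9
```

>>> {"fn": "step_arm", "kwargs": {"commands": [{"dx": 0, "dy": 0, "dz": 0.002, "roll": 0, "fingers": 1}, {"dx": 0, "dy": 0, "dz": 0.004, "roll": 0, "fingers": 1}, {"dx": 0, "dy": 0, "dz": 0.006, "roll": 0, "fingers": 1}, {"dx": 0, "dy": 0, "dz": 0.008, "roll": 0, "fingers": 1}, {"dx": 0, "dy": 0, "dz": 0.01, "roll": 0, "fingers": 1}, {"dx": 0, "dy": 0, "dz": 0.01, "roll": 0, "fingers": 1}]}}

```text
time: 7.82
tool_pos: [0.5301, 0.2017, 0.1919]
tcp_rot: [3.141, 0.002, -0.001]
wrist_force: [-0.4, 0.5, -3.5]
width: 0.455
grip_force: 61.9
```

>>> {"fn": "step_arm", "kwargs": {"commands": [{"dx": 0, "dy": 0.0005, "dz": 0.004, "roll": 0, "fingers": 1}, {"dx": 0, "dy": 0.0005, "dz": 0.008, "roll": 0, "fingers": 1}, {"dx": 0, "dy": 0.0005, "dz": 0.012, "roll": 0, "fingers": 1}, {"dx": 0, "dy": 0.0005, "dz": 0.016, "roll": 0, "fingers": 1}, {"dx": 0, "dy": 0.0005, "dz": 0.02, "roll": 0, "fingers": 1}, {"dx": 0, "dy": 0.0005, "dz": 0.024, "roll": 0, "fingers": 1}, {"dx": 0, "dy": 0.0005, "dz": 0.028, "roll": 0, "fingers": 1}, {"dx": 0, "dy": 0.0005, "dz": 0.028, "roll": 0, "fingers": 1}]}}

```text
time: 8.82
tool_pos: [0.53, 0.2012, 0.1637]
tcp_rot: [3.141, 0.002, -0.001]
wrist_force: [-0.5, -0.2, -3.5]
width: 0.453
grip_force: 61.9
```

>>> {"fn": "step_arm", "kwargs": {"commands": [{"dx": 0, "dy": 0, "dz": 0.004, "roll": 0, "fingers": 1}, {"dx": 0, "dy": 0, "dz": 0.008, "roll": 0, "fingers": 1}, {"dx": 0, "dy": 0, "dz": 0.012, "roll": 0, "fingers": 1}, {"dx": 0, "dy": 0, "dz": 0.016, "roll": 0, "fingers": 1}, {"dx": 0, "dy": 0, "dz": 0.02, "roll": 0, "fingers": 1}, {"dx": 0, "dy": 0, "dz": 0.024, "roll": 0, "fingers": 1}, {"dx": 0, "dy": 0, "dz": 0.028, "roll": 0, "fingers": 1}, {"dx": 0, "dy": 0, "dz": 0.028, "roll": 0, "fingers": 1}]}}

```text
time: 9.82
tool_pos: [0.53, 0.2012, 0.1357]
tcp_rot: [3.141, 0.002, -0.001]
wrist_force: [0.2, -0.1, -3.9]
width: 0.455
grip_force: 61.9
```

>>> {"fn": "step_arm", "kwargs": {"commands": [{"dx": 0, "dy": 0, "dz": 0.0015, "roll": 0, "fingers": 1}, {"dx": 0, "dy": 0, "dz": 0.003, "roll": 0, "fingers": 1}, {"dx": 0, "dy": 0, "dz": 0.0045, "roll": 0, "fingers": 1}, {"dx": 0, "dy": 0, "dz": 0.006, "roll": 0, "fingers": 1}, {"dx": 0, "dy": 0, "dz": 0.0075, "roll": 0, "fingers": 1}, {"dx": 0, "dy": 0, "dz": 0.009, "roll": 0, "fingers": 1}, {"dx": 0, "dy": 0, "dz": 0.0105, "roll": 0, "fingers": 1}, {"dx": 0, "dy": 0, "dz": 0.012, "roll": 0, "fingers": 1}]}}

```text
time: 10.82
tool_pos: [0.5308, 0.2014, 0.126]
tcp_rot: [-3.141, -0.002, -0.002]
wrist_force: [-3.2, -0.6, 6.6]
width: 0.452
grip_force: 62.7
```

>>> {"fn": "step_arm", "kwargs": {"commands": [{"dx": -0.0003, "dy": 0, "dz": 0.002, "roll": 0, "fingers": 1}, {"dx": -0.0003, "dy": 0, "dz": 0.004, "roll": 0, "fingers": 1}, {"dx": -0.0003, "dy": 0, "dz": 0.006, "roll": 0, "fingers": 1}, {"dx": -0.0003, "dy": 0, "dz": 0.008, "roll": 0, "fingers": 1}, {"dx": -0.0003, "dy": 0, "dz": 0.01, "roll": 0, "fingers": 1}, {"dx": -0.0003, "dy": 0, "dz": 0.012, "roll": 0, "fingers": 1}, {"dx": -0.0003, "dy": 0, "dz": 0.014, "roll": 0, "fingers": 1}, {"dx": -0.0003, "dy": 0, "dz": 0.016, "roll": 0, "fingers": 1}]}}

```text
time: 11.82
tool_pos: [0.5308, 0.2014, 0.1101]
tcp_rot: [-3.141, -0.002, -0.003]
wrist_force: [-3.7, -1.4, 6.7]
width: 0.452
grip_force: 62.7
```

>>> {"fn": "step_arm", "kwargs": {"commands": [{"dx": 0, "dy": 0, "dz": 0.002, "roll": 0, "fingers": 1}, {"dx": 0, "dy": 0, "dz": 0.004, "roll": 0, "fingers": 1}, {"dx": 0, "dy": 0, "dz": 0.006, "roll": 0, "fingers": 1}, {"dx": 0, "dy": 0, "dz": 0.008, "roll": 0, "fingers": 1}, {"dx": 0, "dy": 0, "dz": 0.01, "roll": 0, "fingers": 1}, {"dx": 0, "dy": 0, "dz": 0.012, "roll": 0, "fingers": 1}]}}

```text
time: 12.58
tool_pos: [0.5307, 0.2014, 0.098]
tcp_rot: [-3.141, -0.002, -0.002]
wrist_force: [-3.3, -1.6, 6.5]
width: 0.457
grip_force: 62.7
```

>>> {"fn": "step_arm", "kwargs": {"commands": [{"dx": 0, "dy": 0, "dz": 0.001, "roll": 0, "fingers": 1}, {"dx": 0, "dy": 0, "dz": 0.002, "roll": 0, "fingers": 1}, {"dx": 0, "dy": 0, "dz": 0.003, "roll": 0, "fingers": 1}, {"dx": 0, "dy": 0, "dz": 0.004, "roll": 0, "fingers": 1}]}}

```text
time: 13.08
tool_pos: [0.5308, 0.2014, 0.094]
tcp_rot: [-3.141, -0.002, -0.002]
wrist_force: [-3.0, -1.0, 6.2]
width: 0.452
grip_force: 62.7
```

>>> {"fn": "step_arm", "kwargs": {"commands": [{"dx": 0, "dy": 0, "dz": 0.0005, "roll": 0, "fingers": 1}, {"dx": 0, "dy": 0, "dz": 0.001, "roll": 0, "fingers": 1}]}}

```text
time: 13.32
tool_pos: [0.5308, 0.2014, 0.093]
tcp_rot: [-3.141, -0.002, -0.002]
wrist_force: [-2.2, -1.5, 5.8]
width: 0.455
grip_force: 62.7
```

>>> {"fn": "step_arm", "kwargs": {"commands": [{"dx": 0, "dy": 0, "dz": 0.0005, "roll": 0, "fingers": 1}, {"dx": 0, "dy": 0, "dz": 0.001, "roll": 0, "fingers": 1}]}}

```text
time: 13.58
tool_pos: [0.5309, 0.2014, 0.0923]
tcp_rot: [-3.141, -0.002, -0.003]
wrist_force: [-3.8, -1.2, 9.1]
width: 0.456
grip_force: 63.0
```

>>> {"fn": "step_arm", "kwargs": {"commands": [{"dx": 0, "dy": 0, "dz": 0.0005, "roll": 0, "fingers": 1}, {"dx": 0, "dy": 0, "dz": 0.0005, "roll": 0, "fingers": 1}]}}

```text
time: 13.82
tool_pos: [0.5309, 0.2015, 0.0923]
tcp_rot: [-3.141, -0.002, -0.003]
wrist_force: [-4.4, -1.7, 10.1]
width: 0.453
grip_force: 63.1
```

>>> {"fn": "step_arm", "kwargs": {"commands": [{"dx": 0, "dy": 0, "dz": 0.0005, "roll": 0, "fingers": 1}, {"dx": 0, "dy": 0, "dz": 0.001, "roll": 0, "fingers": 1}, {"dx": 0, "dy": 0, "dz": 0.001, "roll": 0, "fingers": 1}]}}

```text
time: 14.2
tool_pos: [0.5311, 0.2015, 0.0922]
tcp_rot: [-3.141, -0.002, -0.003]
wrist_force: [-6.0, -2.3, 14.6]
width: 0.453
grip_force: 63.6
```

The platen stopped dead at the expected home height (TCP z 0.092). I ease off the load, let go, and rise straight up.

>>> {"fn": "step_arm", "kwargs": {"commands": [{"dx": 0, "dy": 0, "dz": -0.001, "roll": 0, "fingers": 1}, {"dx": 0, "dy": 0, "dz": -0.001, "roll": 0, "fingers": 0.2}, {"dx": 0, "dy": 0, "dz": -0.001, "roll": 0, "fingers": -0.3}, {"dx": 0, "dy": 0, "dz": -0.001, "roll": 0, "fingers": -1}, {"dx": 0, "dy": 0, "dz": -0.001, "roll": 0, "fingers": -1}, {"dx": 0, "dy": 0, "dz": -0.001, "roll": 0, "fingers": -1}, {"dx": 0, "dy": 0, "dz": -0.001, "roll": 0, "fingers": -1}], "squeeze": 20}}

```text
time: 15.08
tool_pos: [0.53, 0.2013, 0.0895]
tcp_rot: [3.141, 0.002, -0.0]
wrist_force: [0.0, 0.8, 0.2]
width: 1.0
grip_force: 0.0
```

>>> {"fn": "step_arm", "kwargs": {"commands": [{"dx": 0, "dy": 0, "dz": -0.02, "roll": 0, "fingers": -1}, {"dx": 0, "dy": 0, "dz": -0.06, "roll": 0, "fingers": -1}, {"dx": 0, "dy": 0, "dz": -0.1, "roll": 0, "fingers": -1}, {"dx": 0, "dy": 0, "dz": -0.14, "roll": 0, "fingers": -1}, {"dx": -0.03, "dy": 0.05, "dz": -0.16, "roll": 0, "fingers": -1}, {"dx": -0.06, "dy": 0.1, "dz": -0.16, "roll": 0, "fingers": -1}, {"dx": -0.06, "dy": 0.14, "dz": -0.16, "roll": 0, "fingers": -1}, {"dx": -0.06, "dy": 0.14, "dz": -0.16, "roll": 0, "fingers": -1}]}}

```text
time: 16.08
tool_pos: [0.4699, 0.0592, 0.25]
tcp_rot: [3.141, -0.004, 0.001]
wrist_force: [-0.5, 0.3, -0.0]
width: 0.996
grip_force: 0.0
```

```bash
python3 - <<'E'
from h import *
c=calibration('scene');p,d=read_camera('scene')
cv2.imwrite('pics/s2.png',cv2.resize(p[140:350,190:420],None,fx=2.5,fy=2.5))
for n in('scene','wrist'):
    c=calibration(n);p,d=read_camera(n)
    P=cloud(c,d);Z=P[...,2];r=np.hypot(P[...,0]-.531,P[...,1]-.2005)
    m=(r<.046)&(r>.025)&(Z>.035)&(Z<.08);q=P[m];A=np.c_[q[:,:2]-[.531,.2005],np.ones(len(q))]
    if len(q)<20: continue
    co=np.linalg.lstsq(A,q[:,2],rcond=None)[0];g=abs(A@co-q[:,2])<.004;print(n,'disc top',np.median(q[:,2]),np.linalg.lstsq(A[g],q[g,2],rcond=None)[0],g.sum())
    m=(r<.02)&(Z>.12);print('grip top',np.median(P[m][:,2]),P[m][:,2].max())
E
```

```text
scene disc top 0.04771300546657148 [-0.00611425 -0.01148145  0.0479031 ] 305
grip top 0.137658053840844 0.1504114257421824
wrist disc top 0.047996514208443204 [9.29311857e-05 7.79685301e-04 4.79983189e-02] 4544
grip top 0.1377917661803433 0.1526442589828037
```

View pics/s2.png

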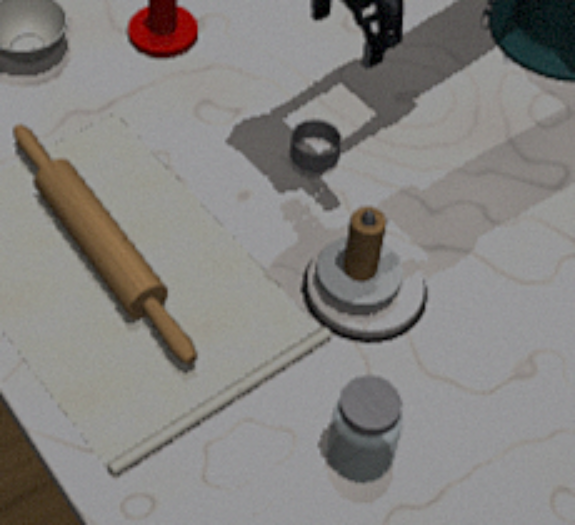

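The platen sits level on the stand with its grip at (366,240) and the rod tip showing above it. The cutter, pin, jar, bowl and red look-alikes are undisturbed. The disc top reads 47–48 mm against 47 mm expected, so it is home.

```bash
python3 -c "
from workcell import *
print(finish_job())"
```

```text
the job is handed in; nothing more can be done
None
```

The biscuit press is assembled and handed in: the platen sits level over the rod with the ring pushed fully down, it has been let go, and the other baking things were left where they were.

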